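Close the open swing clamp with the square key

ROBOT

A 6-joint arm with a two-finger parallel gripper is mounted at the origin on a cart in front of the work surface, level with it; the furniture and walls round the work are solid. World frame = base frame: x ahead of the robot, y to its left, z up, the work surface at z = 0. Lengths are in m, angles in rad, forces in N, time in s.
With the tool pointing down it reaches from about 0.3 to 0.95 m from the base axis. Payload 3.1 kg.
Tool frame: the origin (TCP) lies at the very end of the fingers, on their centre line; the grasp point (between the pads) lies 19 mm behind it; z points along the fingers, y is the line along which they close (so a half turn about z gives the same grasp; the last joint's range is limited). The gripper opens to 85 mm and grips with 20 to 120 N. Pads are 22 mm wide; open, the fingers measure 114 mm over their backs; the gripper's body (76 mm by 85 mm) begins 54 mm behind the grasp point. The pads swing forward as they close: fully open they stand 13 mm farther back than shut.
Start: joints at [1.267, 0.308, 1.634, -0, 1.2, -0.07], TCP at [0.145, 0.608, 0.211] pointing down, gripper open.
Joint ranges: [-3.06, 3.06], [-0.79, 1.96], [0.05, 2.63], [-1.19, 4.34], [0.05, 2.64], [-2.94, 2.94]. Speed limits (rad/s): [2.79, 2.79, 3.14, 3.14, 3.14, 3.14].

INTERFACE

Orientations are given as a rotation vector (axis times angle).
In Python, from cell import r gives the robot as it stands.
- The arm moves only by the tool play_rows, never from a script. Its argument "commands" is a list of rows, each a list of 5 numbers: the shift along the tool's x, y, z in mm, then the turn about the tool's z in degrees, then the finger opening in mm, from 0 to 85.4. In form: [[tx, ty, tz, turn, claw], ...]. A call has 1 to 12 rows; each row shifts and turns the commanded pose from where the row before left it, along the tool's axes as they then stand; what a row does not reach is not made up. A row lasts 1/10 s, in which the tool goes at most 50 mm and 8.59 degrees, less where a joint would pass 70% of its speed; a pose out of reach is approached as far as the arm can. A call with a gripper value outside its range is refused whole. The fingers move at their own pace and stop on an object; the grip force is fixed at half the most. Time passes only in rows, so rows that do not move let the fingers close. It gives the time, the measured TCP pose, the force, the opening and the grip force at its end, in the units of the state.
- r.get_state(): the state, without advancing time (a new reading comes with each control period).
- r.grab_frame(name): name is "side" or "top"; returns the picture (400x640x3 uint8, red, green, blue); there is no depth.
- r.calibration(name): a dict with "fov_y" (degrees; the focal length in pixels is half the picture's height over the tangent of half this angle, whatever the lens; pixels are square), "cx", "cy" (the principal point, pixels), "eye" and "orientation" of the camera in the world. Camera axes: x right, y down, z forward; pixel columns grow to the right and rows downward; lengths in m; the calibration is good to about 2 mm. A picture is of the moment at which its call begins. calibration takes no time and is no camera call.
- r.close_job(): hands the job in; it is judged then, once.
The state is a dict: "time_s": time; "joint_positions": joint angles; "joint_vel": joint speeds; "effort": joint torques, N m; "tcp_pos": TCP position; "tcp_rot": TCP orientation; "force": force on the tool from outside, world axes, zero at the start; "torque": the same for the moment, N m; "width": finger opening in m; "grasp_force": force on a finger pad.
Only numpy, scipy, OpenCV 4.12 (cv2) and the standard library are available. Lean on these libraries where they do the work, as an engineer would, in place of code of your own. Each camera call takes 0.05 s, during which the arm holds its last target. There are 200 camera calls.

TASK

One of the two pressure chambers is still unclamped: stand the square-drive key from its stand in the socket of that chamber's captive screw and turn the screw clockwise until its clamp finger lies over the lid, fully home against its stop. Work it round in bites: part way through let go of the key, leave it standing in the screw and take it again by its other pair of flats before turning on. Turn only with the key, never push the chamber or clamp with the gripper, leave the other chamber's clamp as it is, and at the end put the key back upright in its stand, fully seated, and let go.

Things in the scene. Friction and masses are not known exactly. Their poses are not given: they have to be found in the camera images.
- key: loose steel key, 111 mm tall, 0.25 kg, upright in its stand. Origin: centre of the tip's underside, z up. From the bottom: square tip 16 x 16 mm (lowest 8 mm tapered to 7), 18.5 mm long; round collar, diameter 40, to 27.5 mm; round shank, diameter 20, to 63 mm; square dark grip block 34 x 34 mm from 63 to 109 mm; button to 111 mm. Flats of tip and block face the key's x and y
- key_tip (a point): centre of the underside of the key's tip, same axes as key
- stand: fixed grey block 70 x 70 x 45 mm, origin at the centre of its underside, with one round upright hole 28 mm in diameter and 30 mm deep in the middle of its top; the key's tip stands in the hole and its collar rests on the top, so the tip is 26.5 mm above the table when seated
- stand_mouth (a point): centre of the hole at the top face of the stand
- unit_a: the chamber to be clamped: fixed aluminium plate 180 x 100 x 12 mm, origin at the centre of its underside. Round steel lid, diameter 80 mm, centred at x = +40 mm, top at 48 mm. Captive screw at x = -45 mm: upright axis, head diameter 55 mm, top at 82 mm, with a dark clamp finger reaching 74 mm from the axis at 50 to 58 mm height: it points away from the lid at the start, to the lid (+x) when home
- screw_a (a joint): turn of unit_a's captive screw, rad, clockwise from above positive: 0 fully open, 2.9 against the stop (fully home, clamp finger over the lid). Starts between 0 and 0.4; stays where it is left
- screw_a_mouth (a point): centre of the square socket at the top of unit_a's screw head, 82 mm above the table; turns with the screw. Socket 18.6 x 18.6 mm, sides along this point's x and y, 3 mm chamfer, 20 mm deep; with the key in, its collar rests on the head and its tip is 63.5 mm above the table. The clamp finger points to this point's -x
- screw_a_floor (a point): centre of the floor of that socket, 62 mm above the table, same axes
- unit_b: a second chamber of exactly the same make as unit_a, same origin and dimensions, already clamped (finger over the lid): leave it as it is. Which of the two places it stands in varies
- screw_b (a joint): turn of unit_b's captive screw, as screw_a; starts home, above 2.86
Mind the look-alikes: they are no part of the job. What is shaped like the key but pink or yellow is not meant. What is shaped like the stand but yellow is not meant.

How it is judged:
On the way, in this order (a step that is already met when the one before it is completed fails the run):
1. the key's tip is at least 8 mm down in the socket of the open chamber's screw (horizontal distance between key_tip and screw_a_floor below 0.004 m and z of key_tip in the frame of screw_a_floor below 0.012 m), for 0.1 s.
2. part way round (between 0.5 and 2.6 rad) the key stands let go in the socket (value of joint screw_a between 0.5 and 2.6 rad and contact force between the fingers and key below 0.05 N and distance between key_tip and screw_a_floor below 0.008 m), for 0.1 s.
3. the screw is home (above 2.78 rad) with the key still in it (value of joint screw_a above 2.78 rad and distance between key_tip and screw_a_floor below 0.008 m), for 0.1 s.
At the end, for the whole second after the job is handed in: Both screws home (above 2.78 of 2.9 rad); the key at rest upright (within 0.08 rad) in the stand's hole, its tip at least 15 mm below the stand's top (value of joint each of screw_a, screw_b above 2.78 rad and horizontal distance between key_tip and stand_mouth below 0.01 m and z of key_tip in the frame of stand_mouth below -0.015 m and angle between key's own z axis and vertical below 0.08 rad and linear speed of key below 0.02 m/s); the robot touches nothing.
It fails at once if the gripper or arm pushes on the chamber to be clamped (over 3 N) (contact force between any of the fingers, the arm and unit_a above 3 N).
It fails at once if the other chamber's clamp is turned or pushed (value of joint screw_b below 2.78 rad or contact force between any of the arm, the fingers and unit_b above 3 N).
It also fails if it takes over 51 s, if anything falls off the work surface, if the arm or the gripper's body presses on something with over 40 N, if the wrist force passes 120 N, or if a joint passes its speed limit or range.

## Working session

There is one attempt and no reset: what is moved stays moved. The work goes in short steps, Python scripts to look and compute and a tool call to move; the robot and the scene stay as the last step left them, time stands still between calls to the robot, and variables do not carry over. Pictures are saved under pics/ and viewed, at most 10 in all, crops included, and the job is handed in when it is done.

Besides the shell and the picture viewer there is one more tool, called after ">>>" as name(argument=value, ...), one argument or row to a line, values as JSON. play_rows: Moves the arm, as the interface text tells. Its arguments: {"type":"object","properties":{"commands":{"type":"array"}},"required":["commands"]}

```bash
mkdir -p pics; python3 - <<'E'
from cell import r
import cv2
s=r.get_state();print(s)
for n in("top","side"):
    c=r.calibration(n);print(n,c)
    cv2.imwrite(f"pics/{n}0.png",r.grab_frame(n)[:,:,::-1])
E
```

```text
{'time_s': 0.0, 'joint_positions': array([ 1.26733038e+00,  3.09020386e-01,  1.63522121e+00,  4.19431607e-06,
        1.19969216e+00, -6.96932823e-02]), 'joint_vel': array([ 9.83199317e-05,  5.19790979e-04, -3.79435942e-04,  7.04852729e-04,
        6.72393898e-04, -5.85690581e-04]), 'effort': array([ 7.00005912e-04, -4.15248120e+01, -2.76668322e+01,  7.84213569e-06,
        1.01474917e-02, -1.26279105e-06]), 'tcp_pos': array([0.14453629, 0.60714621, 0.20932105]), 'tcp_rot': array([-0.36632471, -3.11971874,  0.00361192]), 'force': array([-0.11149999, -0.4285394 ,  0.21890447]), 'torque': array([-0.00184322,  0.02119217, -0.02241906]), 'grasp_force': 0.0, 'width': 0.08581157938191715}
top {'fov_y': 46.69582208906944, 'cx': 311.92645718083423, 'cy': 202.47301504342673, 'eye': array([0.25853138, 0.08394551, 1.50228719]), 'orientation': array([-2.16681908,  2.1112956 , -0.19124115])}
side {'fov_y': 54.47824142657575, 'cx': 321.3283807285387, 'cy': 200.15238352345781, 'eye': array([0.53972881, 0.89545555, 0.52852084]), 'orientation': array([-0.13510479, -2.68078627,  1.57696271])}
```

View pics/top0.png

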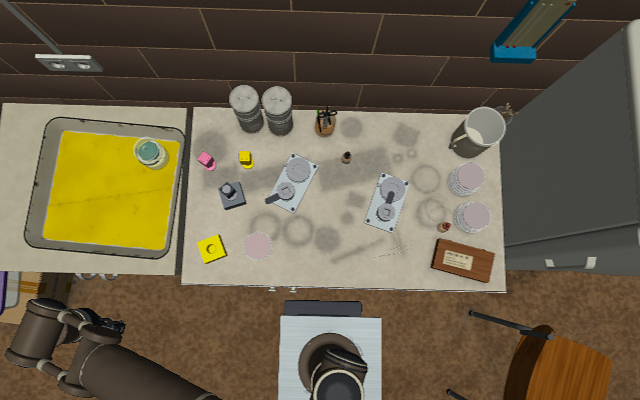

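View pics/side0.png

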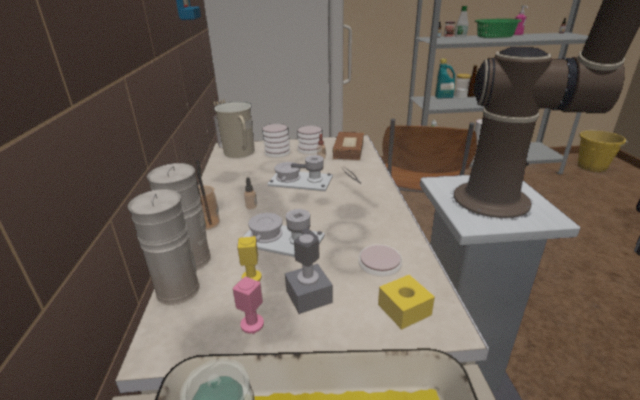

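Top view, candidates for the key:
- dark-grey key in the grey stand, (231,192)
- pink key, (206,160)
- yellow key, (246,158)

Candidates for the stand are the grey one at (231,192) and the yellow one at (211,248). For the open chamber, the left unit (293,182) has its finger pointing away from the lid at (270,198). The right unit (386,200) has its finger over the lid. I choose the grey key and stand and the left unit, and will check this in a close crop.

```bash
python3 - <<'E'
import cv2
t=cv2.imread("pics/top0.png")[145:245,200:330]
cv2.imwrite("pics/tc.png",cv2.resize(t,None,fx=6,fy=6,interpolation=cv2.INTER_CUBIC))
s=cv2.imread("pics/side0.png")[195:315,230:350]
cv2.imwrite("pics/sc.png",cv2.resize(s,None,fx=5,fy=5,interpolation=cv2.INTER_CUBIC))
E
```

```text
(no output)
```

View pics/tc.png

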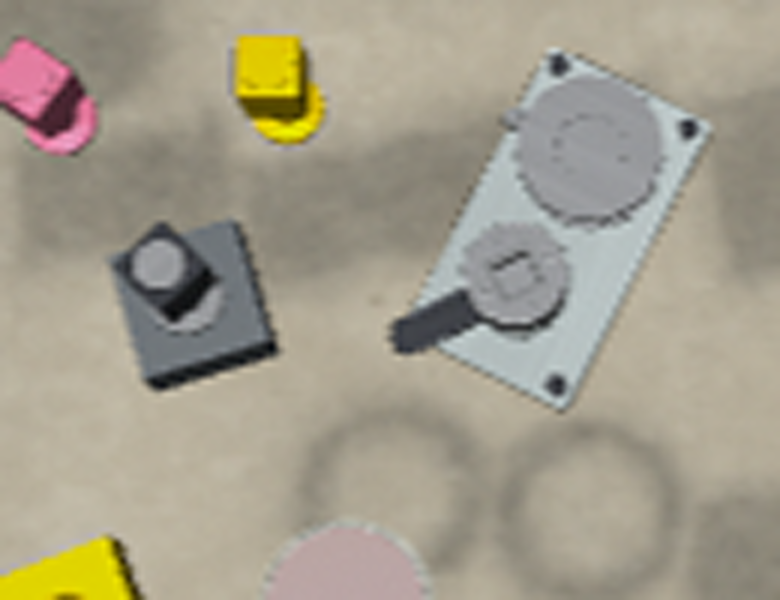

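View pics/sc.png

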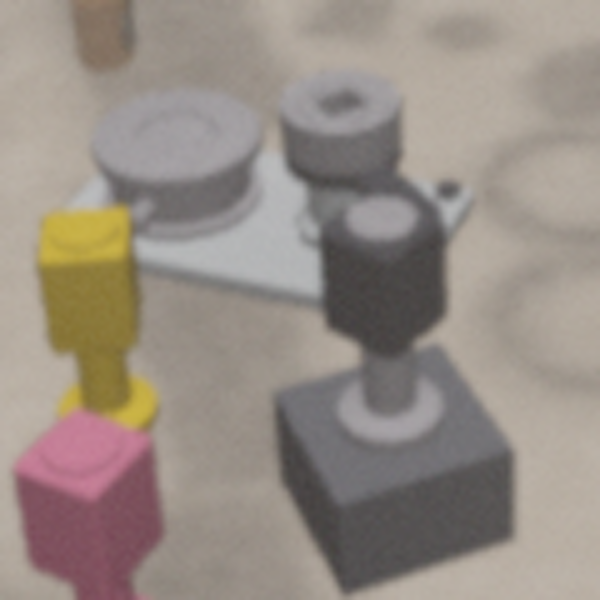

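The crops confirm the choice: the grey key stands in the grey stand, with its button at top crop (158,264). The finger of the left unit points off the plate to (400,340), and its socket is at about (515,273).

```bash
cat > h.py <<'E'
from cell import r
import numpy as np, cv2
from scipy.spatial.transform import Rotation as R
def K(n):
    c=r.calibration(n); f=200/np.tan(np.radians(c["fov_y"]/2)); return c,f
def ray(n,p,z):
    c,f=K(n); d=R.from_rotvec(c["orientation"]).apply([(p[0]-c["cx"])/f,(p[1]-c["cy"])/f,1]); e=c["eye"]
    return e+d*(z-e[2])/d[2]
def proj(n,X):
    c,f=K(n); q=R.from_rotvec(c["orientation"]).inv().apply(np.asarray(X)-c["eye"])
    return np.array([c["cx"]+f*q[0]/q[2],c["cy"]+f*q[1]/q[2]])
T=lambda u,v:((u+.5)/6-.5+200,(v+.5)/6-.5+145)
S=lambda u,v:((u+.5)/5-.5+230,(v+.5)/5-.5+195)
E
python3 - <<'E'
from h import *
np.set_printoptions(precision=4,suppress=True)
P=lambda l,n,p,z:print(l,n,ray(n,p,z)[:2])
for q in[(110,258),(235,222),(277,345),(155,378)]:P("stand",'top',T(*q),.045)
for q in[(275,395),(440,347),(515,452),(348,500)]:P("stand",'side',S(*q),.045)
P("button","top",T(158,264),.1375);P("button","side",S(383,217),.1375)
P("collar","side",S(390,408),.054)
for q in[(162,225),(217,275),(115,268)]:P("block",'top',T(*q),.1355)
for q in[(553,50),(712,125),(565,408)]:P("plate",'top',T(*q),.012)
P("lid","top",T(590,147),.048);P("lid","side",S(178,138),.048)
P("sock","top",T(515,273),.082);P("sock","side",S(341,103),.082)
for q in[(488,262),(523,250),(542,283),(507,298)]:P("sockc",'top',T(*q),.082)
P("finger","top",T(398,338),.058)
print(R.from_rotvec(r.get_state()['tcp_rot']).as_matrix())
E
```

```text
stand top [0.5448 0.3725]
stand top [0.5662 0.307 ]
stand top [0.5002 0.2814]
stand top [0.4808 0.3449]
stand side [0.5673 0.309 ]
stand side [0.5021 0.2871]
stand side [0.4797 0.3513]
stand side [0.5418 0.3698]
button top [0.5242 0.3301]
button side [0.5234 0.3287]
collar side [0.5242 0.3322]
block top [0.5446 0.3296]
block top [0.5198 0.3007]
block top [0.522  0.3518]
plate top [0.6752 0.1415]
plate top [0.635  0.0525]
plate top [0.4753 0.1286]
lid top [0.612  0.1185]
lid side [0.6108 0.1237]
sock top [0.5354 0.1547]
sock side [0.5347 0.1578]
sockc top [0.5408 0.1689]
sockc top [0.5477 0.1509]
sockc top [0.5304 0.1405]
sockc top [0.522  0.1584]
finger top [0.5035 0.2162]
[[-0.9728  0.2316 -0.0006]
 [ 0.2316  0.9728 -0.002 ]
 [ 0.0002 -0.0021 -1.    ]]
```

>>> play_rows(
  commands=[
    [-36,-15,0,0,65],
    [-36,-15,0,0,65],
    [-36,-15,0,0,65],
    [-36,-15,0,0,65],
    [-36,-15,0,0,65],
    [-36,-15,0,0,65],
    [-36,-15,0,0,65],
    [-36,-15,0,0,65],
    [-36,-15,0,0,65],
    [-36,-15,0,0,65],
    [-36,-15,0,0,65],
    [-36,-15,0,0,65],
  ],
)

```text
time_s: 1.3
tcp_pos: [0.5241, 0.3315, 0.21]
tcp_rot: [-0.366, -3.119, 0.001]
force: [0.4, 0.3, -0.3]
width: 0.0656
grasp_force: 0.0
```

>>> play_rows(
  commands=[
    [0,0,0,8,65],
    [0,0,0,8,65],
    [0,0,0,8,65],
    [0,0,0,7.5,65],
    [0,0,0,0,65],
    [0,0,0,0,65],
    [0,0,0,0,65],
  ],
)

```text
time_s: 2.0
tcp_pos: [0.5232, 0.3328, 0.2103]
tcp_rot: [-1.197, -2.904, 0.001]
force: [-0.5, 0.1, 0.2]
width: 0.0651
grasp_force: 0.0
```

```bash
cat >> h.py <<'E'
def to(x,y,z=None):
    s=r.get_state(); p=s['tcp_pos']; M=R.from_rotvec(s['tcp_rot']).as_matrix()
    d=np.array([x,y,p[2] if z is None else z])-p
    print("t",round(s['time_s'],2),"tcp",p.round(4),"yaw",round(np.degrees(np.arctan2(M[1,1],M[0,1])),2),"tilt",M[:,2].round(3),"w",round(s['width'],4),"gf",round(s['grasp_force'],1),"F",s['force'].round(1),"Tz",s['torque'].round(2),"q6",round(s['joint_positions'][5],2))
    print("tool delta mm",(M.T@d*1000).round(1))
E
python3 -c "
from h import *
to(.524,.330)"
```

```text
t 2.0 tcp [0.5232 0.3328 0.2103] yaw 45.21 tilt [-0. -0. -1.] w 0.0651 gf 0.0 F [-0.5  0.1  0.2] Tz [0.03 0.05 0.05] q6 -0.29
tool delta mm [-2.5 -1.4  0. ]
```

>>> play_rows(
  commands=[
    [-2.5,-1.4,0,0,65],
    [0,0,20,0,65],
    [0,0,25,0,65],
    [0,0,25,0,65],
    [0,0,25,0,65],
    [0,0,15,0,65],
    [0,0,4,0,65],
    [0,0,0,0,65],
    [0,0,0,0,65],
  ],
)

```text
time_s: 2.9
tcp_pos: [0.5252, 0.3306, 0.0979]
tcp_rot: [1.199, 2.902, 0.003]
force: [0.1, 0.4, -0.2]
width: 0.0652
grasp_force: 0.0
```

>>> play_rows(
  commands=[
    [0,0,0,0,20],
    [0,0,0,0,20],
    [0,0,0,0,20],
    [0,0,0,0,20],
    [0,0,0,0,20],
    [0,0,0,0,20],
    [0,0,0,0,20],
  ],
)

```text
time_s: 3.6
tcp_pos: [0.5248, 0.3303, 0.0982]
tcp_rot: [1.199, 2.903, 0.002]
force: [-2.3, -1.0, 5.6]
width: 0.0327
grasp_force: 59.1
```

```bash
python3 -c "
from h import *
to(.535,.156)"
```

```text
t 3.6 tcp [0.5248 0.3303 0.0982] yaw 45.11 tilt [ 0.001  0.001 -1.   ] w 0.0327 gf 59.1 F [-2.3 -1.   5.6] Tz [-0.19  0.26 -0.09] q6 -0.3
tool delta mm [-1.302e+02 -1.163e+02 -1.000e-01]
```

>>> play_rows(
  commands=[
    [0,0,-10,0,20],
    [0,0,-25,0,20],
    [0,0,-25,0,20],
    [0,0,-25,0,20],
    [-20,-18,0,0,20],
    [-30,-27,0,0,20],
    [-30,-27,0,0,20],
    [-30,-27,0,0,20],
    [-20,-17,0,0,20],
    [0,0,0,8.5,20],
    [0,0,0,8.5,20],
    [0,0,0,0.5,20],
  ],
)

```text
time_s: 4.8
tcp_pos: [0.5338, 0.1556, 0.1812]
tcp_rot: [-1.628, -2.686, 0.001]
force: [-0.6, -0.1, -2.5]
width: 0.0324
grasp_force: 59.7
```

>>> play_rows(
  commands=[
    [0,0,0,0,20],
    [0,0,0,0,20],
  ],
)

```text
time_s: 5.0
tcp_pos: [0.5341, 0.1563, 0.1814]
tcp_rot: [-1.624, -2.689, 0.0]
force: [0.0, 0.6, -2.6]
width: 0.0329
grasp_force: 59.7
```

```bash
python3 - <<'E'
from h import *
to(.535,.156)
p=r.get_state()['tcp_pos']
t=r.grab_frame("top")[:,:,::-1];s=r.grab_frame("side")[:,:,::-1]
cv2.imwrite("pics/top1.png",t);cv2.imwrite("pics/side1.png",s)
tip=p-[0,0,.0717]
print("tip side",proj("side",tip),"mouth side",proj("side",[.535,.156,.082]),"top",proj("top",[.535,.156,.082]))
cv2.imwrite("pics/s1.png",cv2.resize(s[150:250,250:350],None,fx=6,fy=6,interpolation=cv2.INTER_CUBIC))
E
```

```text
t 5.0 tcp [0.5341 0.1563 0.1814] yaw 27.75 tilt [-0. -0. -1.] w 0.0329 gf 59.7 F [ 0.   0.6 -2.6] Tz [-0.03  0.04  0.03] q6 -0.28
tool delta mm [-0.7  0.6 -0. ]
tip side [297.44394068 203.99996489] mouth side [297.65150541 214.78899891] top [284.98792086 190.18423547]
```

View pics/s1.png

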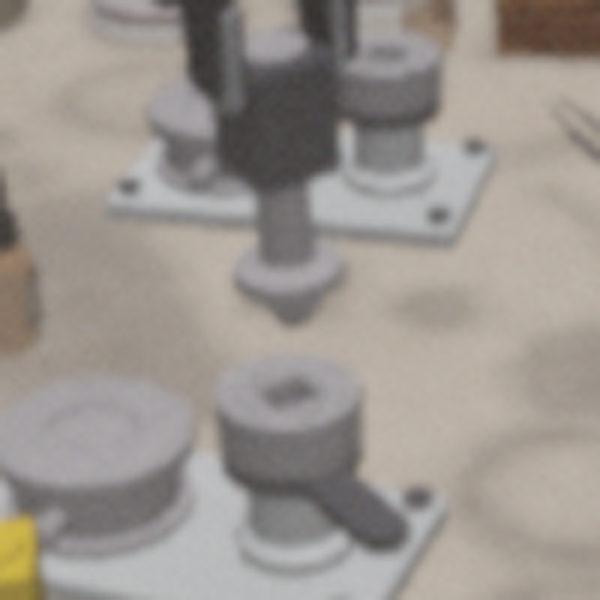

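The tip at crop (292,318) is almost above the socket at (289,388), about 1 mm too far toward the robot. I correct that and lower the key.

>>> play_rows(
  commands=[
    [-1,1.2,0,0,20],
    [0,0,8,0,20],
    [0,0,10,0,20],
    [0,0,6,0,20],
    [0,0,4,0,20],
    [0,0,4,0,20],
    [0,0,4,0,20],
    [0,0,3,0,20],
  ],
)

```text
time_s: 5.9
tcp_pos: [0.536, 0.1557, 0.1424]
tcp_rot: [1.627, 2.687, -0.0]
force: [0.4, -0.9, -2.4]
width: 0.0327
grasp_force: 59.7
```

```bash
python3 -c "
from h import *
to(.536,.156,.1352)"
```

```text
t 5.9 tcp [0.536  0.1557 0.1424] yaw 27.61 tilt [ 0. -0. -1.] w 0.0327 gf 59.7 F [ 0.4 -0.9 -2.4] Tz [-0.07 -0.05 -0.02] q6 -0.28
tool delta mm [0.3 0.1 7.2]
```

>>> play_rows(
  commands=[
    [0,0,3,0,20],
    [0,0,2.5,0,20],
    [0,0,1.5,0,20],
    [0,0,0,0,20],
    [0,0,0,0,20],
  ],
)

```text
time_s: 6.4
tcp_pos: [0.5359, 0.1557, 0.1356]
tcp_rot: [1.627, 2.687, -0.0]
force: [0.2, -0.5, -4.0]
width: 0.0328
grasp_force: 59.6
```

```bash
python3 -c "
from h import *
to(.536,.156,.1352)"
```

```text
t 6.4 tcp [0.5359 0.1557 0.1356] yaw 27.6 tilt [ 0. -0. -1.] w 0.0328 gf 59.6 F [ 0.2 -0.5 -4. ] Tz [-0.12 -0.04  0.01] q6 -0.28
tool delta mm [0.2 0.2 0.4]
```

>>> play_rows(
  commands=[
    [0,0,0,7,20],
    [0,0,0,7,20],
    [0,0,0,7,20],
    [0,0,0,7,20],
    [0,0,0,0,20],
  ],
)

```text
time_s: 6.9
tcp_pos: [0.5375, 0.155, 0.136]
tcp_rot: [2.225, 2.212, 0.002]
force: [2.8, -3.5, -4.0]
width: 0.0324
grasp_force: 59.5
```

```bash
python3 -c "
from h import *
to(.536,.156,.1352)"
```

```text
t 6.9 tcp [0.5375 0.155  0.136 ] yaw -0.34 tilt [ 0.004 -0.001 -1.   ] w 0.0324 gf 59.5 F [ 2.8 -3.5 -4. ] Tz [-0.63 -0.85  0.01] q6 0.21
tool delta mm [ 1.  -1.5  0.8]
```

>>> play_rows(
  commands=[
    [0,0,0,7,20],
    [0,0,0,7,20],
    [0,0,0,7,20],
    [0,0,0,7,20],
    [0,0,0,7,20],
    [0,0,0,7,20],
    [0,0,0,7,20],
    [0,0,0,3,20],
    [0,0,0,0,20],
    [0,0,0,0,20],
  ],
)

```text
time_s: 7.9
tcp_pos: [0.5375, 0.1528, 0.136]
tcp_rot: [2.965, 1.018, 0.002]
force: [3.2, -7.0, -3.9]
width: 0.0324
grasp_force: 59.7
```

```bash
python3 - <<'E'
from h import *
to(.536,.156,.1352)
s=r.grab_frame("side")[:,:,::-1]
cv2.imwrite("pics/s2.png",cv2.resize(s[150:250,250:350],None,fx=6,fy=6,interpolation=cv2.INTER_CUBIC))
E
```

```text
t 7.9 tcp [0.5375 0.1528 0.136 ] yaw -52.1 tilt [ 0.003 -0.006 -1.   ] w 0.0324 gf 59.7 F [ 3.2 -7.  -3.9] Tz [-1.93 -0.8   0.11] q6 1.12
tool delta mm [ 0.8 -3.4  0.8]
```

View pics/s2.png

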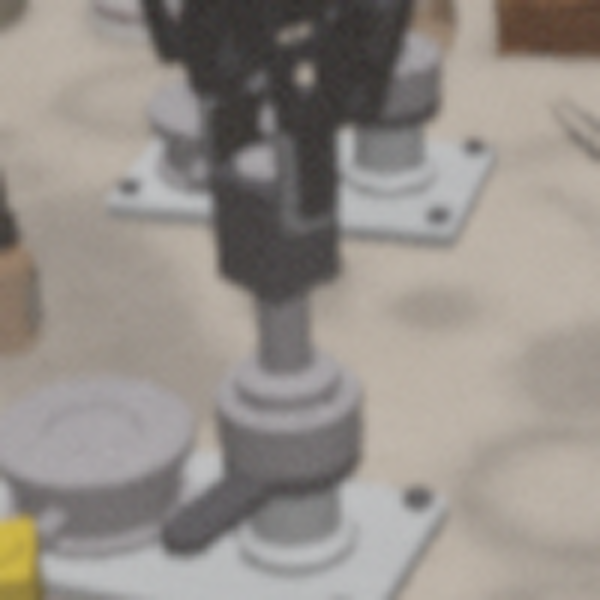

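The finger has come round to crop (190,525), about 1.6 rad, and the key is seated. I let go, lift, and turn the gripper back for the other flats.

>>> play_rows(
  commands=[
    [0,0,0,0,75],
    [0,0,0,0,75],
    [0,0,0,0,75],
    [0,0,0,0,75],
    [0,0,0,0,75],
    [0,0,0,0,75],
    [0,0,-15,0,75],
    [0,0,-20,0,75],
    [0,0,-20,0,75],
    [0,0,0,0,75],
  ],
)

```text
time_s: 8.95
tcp_pos: [0.5389, 0.1565, 0.195]
tcp_rot: [2.973, 1.012, 0.013]
force: [0.4, 0.3, 0.7]
width: 0.075
grasp_force: 0.0
```

>>> play_rows(
  commands=[
    [0,0,0,-8,75],
    [0,0,0,-8,75],
    [0,0,0,-8,75],
    [0,0,0,-8,75],
    [0,0,0,-8,75],
    [0,0,0,-8,75],
    [0,0,0,-8,75],
    [0,0,0,-8,75],
    [0,0,0,-8,75],
    [0,0,0,-8,75],
    [0,0,0,-8,75],
    [0,0,0,-2,75],
  ],
)

```text
time_s: 10.15
tcp_pos: [0.5354, 0.1557, 0.19]
tcp_rot: [-1.382, -2.82, 0.001]
force: [1.2, -1.5, 0.2]
width: 0.0747
grasp_force: 0.0
```

>>> play_rows(
  commands=[
    [0,0,0,0,75],
    [0,0,0,0,75],
  ],
)

```text
time_s: 10.35
tcp_pos: [0.5356, 0.1557, 0.1902]
tcp_rot: [-1.388, -2.818, 0.001]
force: [-1.0, -0.0, 0.3]
width: 0.0748
grasp_force: 0.0
```

```bash
python3 - <<'E'
from h import *
to(.536,.156,.1352)
t=r.grab_frame("top")[:,:,::-1];s=r.grab_frame("side")[:,:,::-1]
a=cv2.resize(t[150:230,250:330],None,fx=5,fy=5,interpolation=cv2.INTER_CUBIC)
b=cv2.resize(s[160:240,250:330],None,fx=5,fy=5,interpolation=cv2.INTER_CUBIC)
cv2.imwrite("pics/c3.png",np.hstack([a,b]))
for X in([.536,.156,.1745],[.536,.156,.0635+.0275]):print(proj("side",X))
E
```

```text
t 10.35 tcp [0.5356 0.1557 0.1902] yaw 37.55 tilt [-0.001 -0.    -1.   ] w 0.0748 gf 0.0 F [-1.  -0.   0.3] Tz [ 0.06 -0.    0.  ] q6 -0.45
tool delta mm [-0.   0.5 55. ]
[295.01412466 177.18430968]
[296.99791475 211.32930172]
```

View pics/c3.png

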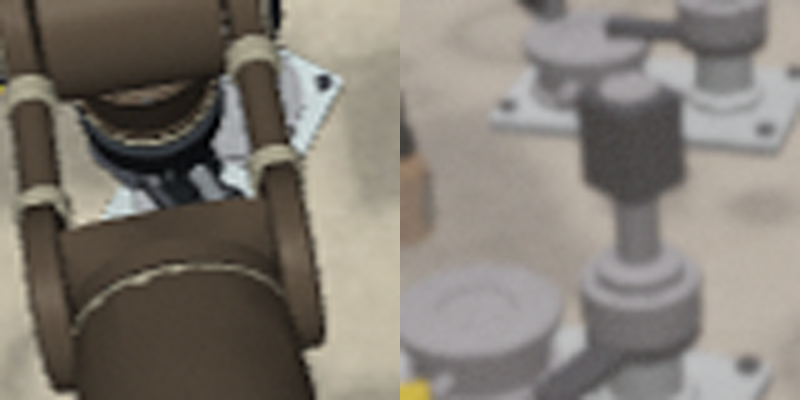

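The key stands upright and seated in the socket: button at (296,178), collar centre at about (298,213). It's about 2 mm nearer the robot than my estimate, so I adjust and take it by the other flats.

>>> play_rows(
  commands=[
    [1.3,-0.4,10,0,75],
    [0,0,20,0,75],
    [0,0,16,0,75],
    [0,0,8,0,75],
    [0,0,0,0,75],
    [0,0,0,0,20],
    [0,0,0,0,20],
    [0,0,0,0,20],
    [0,0,0,0,20],
    [0,0,0,0,20],
    [0,0,0,0,20],
    [0,0,0,0,20],
  ],
)

```text
time_s: 11.65
tcp_pos: [0.5354, 0.1565, 0.138]
tcp_rot: [1.386, 2.818, 0.001]
force: [-2.0, -1.2, 5.2]
width: 0.0323
grasp_force: 58.7
```

```bash
python3 -c "
from h import *
to(.5345,.156,.136)"
```

```text
t 11.65 tcp [0.5354 0.1565 0.138 ] yaw 37.61 tilt [ 0.001 -0.    -1.   ] w 0.0323 gf 58.7 F [-2.  -1.2  5.2] Tz [-0.17  0.36  0.05] q6 -0.45
tool delta mm [ 0.1 -1.   2. ]
```

>>> play_rows(
  commands=[
    [0,0,0,7,20],
    [0,0,0,7,20],
    [0,0,0,7,20],
    [0,0,0,7,20],
    [0,0,0,7,20],
    [0,0,0,7,20],
    [0,0,0,7,20],
    [0,0,0,7,20],
    [0,0,0,4,20],
    [0,0,0,0,20],
  ],
)

```text
time_s: 12.65
tcp_pos: [0.5381, 0.1556, 0.1379]
tcp_rot: [2.605, 1.746, 0.008]
force: [4.0, -3.9, 1.4]
width: 0.0328
grasp_force: 58.3
```

```bash
python3 -c "
from h import *
to(.5345,.156,.136)"
```

```text
t 12.65 tcp [0.5381 0.1556 0.1379] yaw -22.33 tilt [ 0.008 -0.002 -1.   ] w 0.0328 gf 58.3 F [ 4.  -3.9  1.4] Tz [-0.93 -1.02  0.09] q6 0.6
tool delta mm [-1.  -3.5  1.9]
```

>>> play_rows(
  commands=[
    [0,0,0,4,20],
    [0,0,0,4,20],
    [0,0,0,0,20],
  ],
)

```text
time_s: 12.95
tcp_pos: [0.5382, 0.1551, 0.1379]
tcp_rot: [2.719, 1.561, 0.008]
force: [3.9, -5.8, 1.0]
width: 0.0328
grasp_force: 58.4
```

```bash
python3 -c "
from h import *
to(.5345,.156,.136)"
```

```text
t 12.95 tcp [0.5382 0.1551 0.1379] yaw -30.29 tilt [ 0.008 -0.003 -1.   ] w 0.0328 gf 58.4 F [ 3.9 -5.8  1. ] Tz [-1.13 -1.12  0.02] q6 0.74
tool delta mm [-1.1 -3.6  1.9]
```

>>> play_rows(
  commands=[
    [0,0,0,4,20],
    [0,0,0,4,20],
    [0,0,0,0,20],
  ],
)

```text
time_s: 13.25
tcp_pos: [0.5382, 0.1547, 0.138]
tcp_rot: [2.821, 1.367, 0.008]
force: [4.3, -6.0, 1.8]
width: 0.0326
grasp_force: 58.4
```

```bash
python3 - <<'E'
from h import *
to(.5345,.156,.136)
t=r.grab_frame("top")[:,:,::-1];s=r.grab_frame("side")[:,:,::-1]
a=cv2.resize(t[150:230,250:330],None,fx=5,fy=5,interpolation=cv2.INTER_CUBIC)
b=cv2.resize(s[180:260,230:310],None,fx=5,fy=5,interpolation=cv2.INTER_CUBIC)
cv2.imwrite("pics/c4.png",np.hstack([a,b]))
E
```

```text
t 13.25 tcp [0.5382 0.1547 0.138 ] yaw -38.28 tilt [ 0.008 -0.004 -1.   ] w 0.0326 gf 58.4 F [ 4.3 -6.   1.8] Tz [-1.39 -1.08  0.05] q6 0.88
tool delta mm [-1.3 -3.8  1.9]
```

View pics/c4.png

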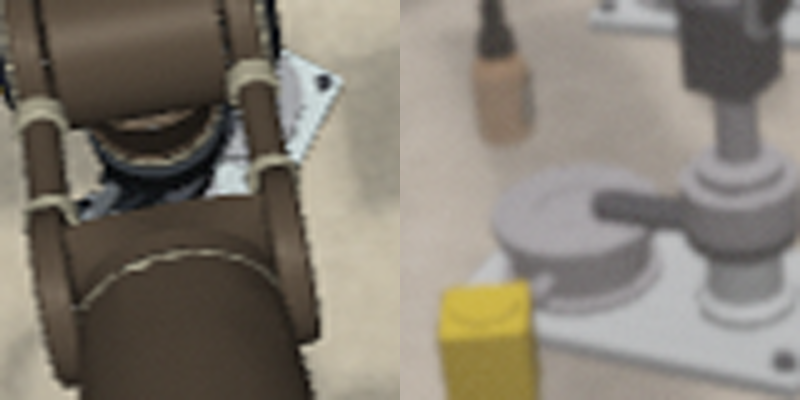

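The finger now lies over the lid with its tip at (270,221). Next I compare that with the home direction and turn on until the stop resists.

```bash
python3 - <<'E'
from h import *
for a in range(-34,0,4):
    t=np.radians(a); print(a,proj("side",[.535+.074*np.cos(t),.1565+.074*np.sin(t),.058]).round(1))
E
```

```text
-34 [271.2 216.2]
-30 [269.9 217.3]
-26 [268.8 218.4]
-22 [267.9 219.5]
-18 [267.  220.7]
-14 [266.3 221.9]
-10 [265.8 223.1]
-6 [265.4 224.3]
-2 [265.1 225.6]
```

>>> play_rows(
  commands=[
    [0,0,0,4,20],
    [0,0,0,4,20],
    [0,0,0,0,20],
  ],
)

```text
time_s: 13.65
tcp_pos: [0.538, 0.1541, 0.1379]
tcp_rot: [2.907, 1.17, 0.008]
force: [4.2, -6.6, 2.2]
width: 0.0327
grasp_force: 60.6
```

```bash
python3 -c "
from h import *
to(.5345,.156,.136)"
```

```text
t 13.65 tcp [0.538  0.1541 0.1379] yaw -46.15 tilt [ 0.007 -0.005 -1.   ] w 0.0327 gf 60.6 F [ 4.2 -6.6  2.2] Tz [-1.58 -0.99  0.46] q6 1.01
tool delta mm [-1.2 -3.8  1.9]
```

>>> play_rows(
  commands=[
    [0,0,0,3,20],
    [0,0,0,3,20],
    [0,0,0,0,20],
  ],
)

```text
time_s: 13.95
tcp_pos: [0.5378, 0.1538, 0.1379]
tcp_rot: [2.963, 1.019, 0.007]
force: [3.4, -6.6, 2.4]
width: 0.0326
grasp_force: 62.2
```

```bash
python3 -c "
from h import *
to(.5345,.156,.136)"
```

```text
t 13.95 tcp [0.5378 0.1538 0.1379] yaw -52.04 tilt [ 0.007 -0.006 -1.   ] w 0.0326 gf 62.2 F [ 3.4 -6.6  2.4] Tz [-1.84 -0.89  0.74] q6 1.12
tool delta mm [-1.3 -3.8  1.9]
```

>>> play_rows(
  commands=[
    [0,0,0,4,20],
    [0,0,0,0,20],
    [0,0,0,0,20],
  ],
)

```text
time_s: 14.25
tcp_pos: [0.5377, 0.1536, 0.1379]
tcp_rot: [2.996, 0.916, 0.007]
force: [4.1, -7.1, 3.1]
width: 0.0325
grasp_force: 62.6
```

```bash
python3 - <<'E'
from h import *
to(.5345,.156,.136)
s=r.grab_frame("side")[:,:,::-1]
cv2.imwrite("pics/c5.png",cv2.resize(s[180:260,230:310],None,fx=6,fy=6,interpolation=cv2.INTER_CUBIC))
E
```

```text
t 14.25 tcp [0.5377 0.1536 0.1379] yaw -55.99 tilt [ 0.006 -0.007 -1.   ] w 0.0325 gf 62.6 F [ 4.1 -7.1  3.1] Tz [-1.91 -0.84  0.77] q6 1.19
tool delta mm [-1.3 -3.8  1.9]
```

View pics/c5.png

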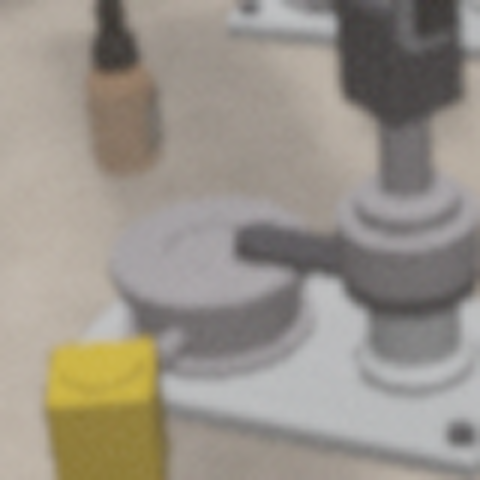

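The finger lies radially over the lid and the torque has risen from 0.05 to 0.77 N m, so it's against the stop. I ease back inside the play and lift the key out.

>>> play_rows(
  commands=[
    [0,0,0,-5,20],
    [0,0,0,-5,20],
    [0,0,0,0,20],
    [0,0,-3,0,20],
    [0,0,-5,0,20],
    [0,0,-8,0,20],
    [0,0,-8,0,20],
    [0,0,-20,0,20],
    [0,0,-20,0,20],
    [0,0,0,0,20],
    [0,0,0,0,20],
  ],
)

```text
time_s: 15.4
tcp_pos: [0.5342, 0.1568, 0.2]
tcp_rot: [-2.916, -1.167, 0.001]
force: [0.7, 0.0, -2.9]
width: 0.0319
grasp_force: 69.9
```

```bash
python3 -c "
from h import *
to(.525,.33)"
```

```text
t 15.4 tcp [0.5342 0.1568 0.2   ] yaw -46.37 tilt [-0.001  0.    -1.   ] w 0.0319 gf 69.9 F [ 0.7  0.  -2.9] Tz [0.04 0.04 0.01] q6 1.02
tool delta mm [ 1.129e+02 -1.317e+02  1.000e-01]
```

>>> play_rows(
  commands=[
    [12,-14,0,0,20],
    [22,-26,0,0,20],
    [25,-29,0,0,20],
    [25,-29,0,0,20],
    [19,-23,0,0,20],
    [10,-11,0,0,20],
    [0,0,0,0,20],
    [0,0,0,0,20],
    [0,0,20,0,20],
    [0,0,20,0,20],
    [0,0,20,0,20],
    [0,0,0,0,20],
  ],
)

```text
time_s: 16.6
tcp_pos: [0.5229, 0.3266, 0.1367]
tcp_rot: [2.916, 1.163, -0.014]
force: [-0.6, -0.8, -3.5]
width: 0.032
grasp_force: 69.8
```

```bash
python3 - <<'E'
from h import *
to(.525,.33,.0998)
t=r.grab_frame("top")[:,:,::-1];s=r.grab_frame("side")[:,:,::-1]
cv2.imwrite("pics/c6.png",cv2.resize(s[180:320,220:360],None,fx=4,fy=4,interpolation=cv2.INTER_CUBIC))
print(proj("side",[.5238,.3295,.045]))
E
```

```text
t 16.6 tcp [0.5229 0.3266 0.1367] yaw -46.5 tilt [-0.007 -0.005 -1.   ] w 0.032 gf 69.8 F [-0.6 -0.8 -3.5] Tz [-0.09  0.03 -0.01] q6 1.3
tool delta mm [ 4.2 -1.  36.8]
[307.91858463 278.95941833]
```

View pics/c6.png

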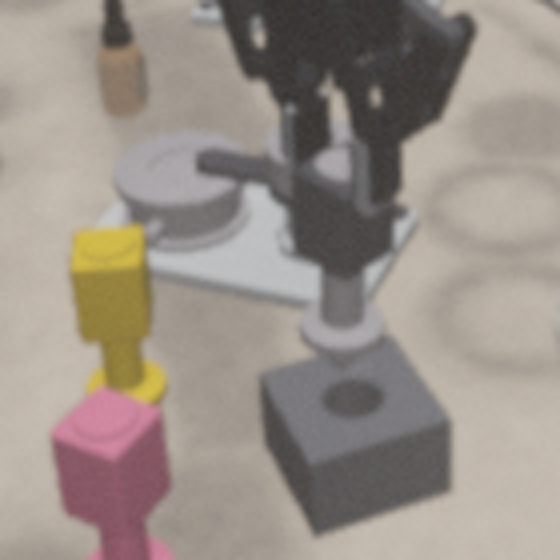

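The finger is still over the lid, the hole is at (307.9,278.9) as predicted, and the key tip is at about (305.1,271.5).

```bash
python3 - <<'E'
from h import *
t=ray("side",(305.1,271.3),.0622)
p=r.get_state()['tcp_pos']; print("tip",t,"off",t-p)
q=np.array([.5238,.3295])-t[:2]+p[:2]; to(*q,.101)
E
```

```text
tip [0.52831262 0.32760877 0.0622    ] off [ 0.00281429 -0.00092267 -0.07803121]
t 16.7 tcp [0.5255 0.3285 0.1402] yaw -46.48 tilt [-0.001 -0.001 -1.   ] w 0.032 gf 69.8 F [ 0.1  0.1 -3.8] Tz [ 0.01 -0.04  0.02] q6 1.3
tool delta mm [-1.9 -4.5 39.2]
```

>>> play_rows(
  commands=[
    [-3.9,-1,0,0,20],
    [0,0,0,0,20],
    [0,0,10,0,20],
    [0,0,10,0,20],
    [0,0,8,0,20],
    [0,0,5,0,20],
    [0,0,0,0,20],
    [0,0,0,0,20],
  ],
)

```text
time_s: 17.5
tcp_pos: [0.522, 0.3281, 0.1072]
tcp_rot: [2.917, 1.167, -0.001]
force: [-0.6, -0.2, -2.4]
width: 0.0323
grasp_force: 69.8
```

```bash
python3 -c "
from h import *
to(.525,.33,.101)"
```

```text
t 17.5 tcp [0.522  0.3281 0.1072] yaw -46.39 tilt [-0. -0. -1.] w 0.0323 gf 69.8 F [-0.6 -0.2 -2.4] Tz [-0.02  0.01 -0.07] q6 1.3
tool delta mm [3.5 0.7 6.2]
```

No contact, so it's going into the hole. Lower the rest.

>>> play_rows(
  commands=[
    [0,0,3,0,20],
    [0,0,2,0,20],
    [0,0,1,0,20],
    [0,0,0,0,20],
    [0,0,0,0,20],
  ],
)

```text
time_s: 18.0
tcp_pos: [0.523, 0.3288, 0.1033]
tcp_rot: [-2.916, -1.167, -0.004]
force: [-0.9, 0.0, 5.2]
width: 0.0319
grasp_force: 70.8
```

```bash
python3 -c "
from h import *
to(.525,.33,.101)"
```

```text
t 18.0 tcp [0.523  0.3288 0.1033] yaw -46.4 tilt [ 0.002  0.001 -1.   ] w 0.0319 gf 70.8 F [-0.9  0.   5.2] Tz [-0.05  0.38 -0.03] q6 1.3
tool delta mm [2.2 0.5 2.3]
```

>>> play_rows(
  commands=[
    [0,0,0,0,40],
    [0,0,0,0,75],
    [0,0,0,0,75],
    [0,0,0,0,75],
    [0,0,0,0,75],
    [0,0,0,0,75],
    [0,0,-20,0,75],
    [0,0,-30,0,75],
    [0,0,-35,0,75],
    [0,0,-35,0,75],
    [0,0,-20,0,75],
    [0,0,0,0,75],
  ],
)

```text
time_s: 19.2
tcp_pos: [0.5246, 0.3295, 0.2462]
tcp_rot: [-2.916, -1.166, -0.014]
force: [0.5, -0.0, -0.3]
width: 0.0746
grasp_force: 0.0
```

```bash
python3 - <<'E'
from h import *
to(.525,.33,.101)
a=cv2.imread("pics/side0.png").astype(int); b=r.grab_frame("side")[:,:,::-1]
cv2.imwrite("pics/side9.png",b)
# seated check: register key/stand crop against the seated picture of the start
ga=cv2.cvtColor(a.astype(np.uint8),cv2.COLOR_BGR2GRAY);gb=cv2.cvtColor(b.copy(),cv2.COLOR_BGR2GRAY)
for n,(x0,y0,x1,y1) in{"collar+shank":(294,264,322,285),"stand":(286,285,334,314),"button/block":(293,230,322,266)}.items():
    m=cv2.matchTemplate(gb[y0-8:y1+8,x0-8:x1+8],ga[y0:y1,x0:x1],cv2.TM_CCOEFF_NORMED)
    _,v,_,l=cv2.minMaxLoc(m);print(n,round(v,3),"shift px",l[0]-8,l[1]-8)
# finger tip direction: dark pixels over the lid, side view
E
```

```text
t 19.2 tcp [0.5246 0.3295 0.2462] yaw -46.4 tilt [ 0.008  0.004 -1.   ] w 0.0746 gf 0.0 F [ 0.5 -0.  -0.3] Tz [-0.01  0.    0.  ] q6 1.3
tool delta mm [ -0.6  -0.4 145.2]
collar+shank 0.967 shift px -1 0
stand 0.998 shift px 0 0
button/block 0.928 shift px -1 0
```

The key stands at its starting height in the stand, within 1 px. Last check is the clamp's angle from the top view, with unit_b's home clamp as reference.

```bash
python3 - <<'E'
from h import *
b=r.grab_frame("top")[:,:,::-1]; g=cv2.cvtColor(b.copy(),cv2.COLOR_BGR2GRAY)
cv2.imwrite("pics/top9.png",b)
def ang(name,S,L):
    S=np.array(S);L=np.array(L);d=(L-S)/np.linalg.norm(L-S);n=np.array([-d[1],d[0]])
    pts=[];
    for rad in np.arange(.036,.070,.002):
        row=[(cv2.getRectSubPix(g,(1,1),tuple(map(float,proj("top",[*(S+rad*(d*np.cos(a)+n*np.sin(a))),.058]))))[0,0],a) for a in np.radians(np.arange(-40,41,1))]
        v=np.array([x[0] for x in row],float);w=np.clip(np.median(v)-25-v,0,None)
        if w.sum()>0: pts.append(np.degrees((w*[x[1] for x in row]).sum()/w.sum()))
    print(name,"unit dir",np.degrees(np.arctan2(d[1],d[0])).round(1),"finger rel deg",np.round(pts,0),"median",np.median(pts) if pts else None)
ang("A",[.5353,.1555],[.612,.1190])
# unit_b from top0 pixels: lid (392,188), screw (385.5,212)
import sys
for c in [((366,172),(412,232))]:
    (x0,y0),(x1,y1)=c
    h=cv2.HoughCircles(cv2.resize(g[y0:y1,x0:x1],None,fx=6,fy=6,interpolation=cv2.INTER_CUBIC),cv2.HOUGH_GRADIENT,1,60,param1=80,param2=18,minRadius=40,maxRadius=85)
    print(None if h is None else [((q[0]+.5)/6-.5+x0,(q[1]+.5)/6-.5+y0,q[2]/6) for q in h[0][:4]])
f=cv2.resize(b[145:245,270:420],None,fx=5,fy=5,interpolation=cv2.INTER_CUBIC);cv2.imwrite("pics/c9.png",f)
E
```

```text
A unit dir -25.4 finger rel deg [-2. -1. -1. -2. -2. -2. -1. -1. -1. -0. -2. -2. -2. -2. -2. -3. -3. -0.] median -1.5911388394154051
[(np.float32(385.0), np.float32(212.0), np.float32(7.4500003))]
```

The finger lies within 2° of the unit's lid direction, so it's home. The gripper is clear, so I hand in.

```bash
python3 -c "
from cell import r
print(r.close_job())"
```

```text
the job is handed in; nothing more can be done
None
```

I handed the job in at about 19 s: the open chamber's clamp is against its stop over the lid, the key was let go and retaken by its other flats part way round, and it now stands seated in its stand with the gripper clear; no verdict came back.

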